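Close the fume extractor's filter box

TASK

Close the filter box of the bench fume extractor: take the aluminium cover with the long slot (not the look-alike with the small round hole), set it down over the stud and wing nut, lengthwise along the box and flat on its top, then turn the wing nut clockwise (seen from above) until it is snug on the cover, and let go.

Things in the scene. Friction and masses are not known exactly. Their poses are not given: they have to be found in the camera images.
- lid: The right cover: a bare aluminium pan, 110 (x) x 60 (y) x 20 (z) mm, about 150 g, lying open side down, top sheet 5 mm, with a through slot 56 (x) x 24 (y) mm in the middle of its top. Grip it across its 60 mm width, at its middle. Origin: centre of its underside; z up. It starts flat on the table to one side of the filter box; a look-alike cover of the same size, with only a round 12 mm hole, lies on the other side (sides swap).
- filter_box: Fixed grey steel box, 150 (x) x 130 (y) x 60 (z) mm, with an 88 (x) x 44 (y) mm opening in its top that shows the paper filter and has the stud standing in its centre. Origin: centre of its underside on the table, on the stud's axis; z up. The lid belongs with its centre on the stud axis, its long side along the box's x, its underside on the box top (60 mm up); the slot then passes over the wing nut.
- wing_nut: Steel wing nut already on the stud: 44 (its x) x 10 (its y) x 28 (z) mm with two upright wings rising from a bar 10 mm high. Origin: on the stud's axis at the nut's underside, which starts 83.6 mm above the table (3.6 mm above the top of a seated lid). Its wings start along the box's x within 5 degrees and so pass through the lid's slot. Grip it across its 10 mm thickness from above.
- nut_turn (a joint): Turn of the wing nut in rad: 0 = wings along the box's x, growing clockwise seen from above; starts between -0.08 and 0.08. The thread is steep: the nut sinks 3 mm per rad and meets the top of the seated lid at about 1.2 rad; 0.1 to 0.2 rad more makes it snug (hard stop at 1.7). It stays where it is left; friction 0.08 N m.
Not all that is in view belongs to the job. There is more than one size of the filter_box; the one meant has the size given above. Leave any yellow look-alike of the lid alone.

How it is judged:
On the way, in this order (a step that is already met when the one before it is completed fails the run):
1. the slotted cover lies flat on the box top with the stud and nut through its slot (horizontal distance between lid and filter_box below 0.012 m and z of lid in the frame of filter_box between 0.057 and 0.063 m and angle between lid's own z axis and vertical below 0.06 rad and angle between the x axis of lid and the x axis of filter_box, either way round below 0.28 rad), for 0.2 s.
2. the wing nut is turned down snug on the cover (value of joint nut_turn above 1.05 rad and contact force between wing_nut and lid above 0.5 N), for 0.1 s.
At the end, for the whole second after the job is handed in: The slotted cover lies at rest flat on the box top (underside within 3 mm of it, tilt under 3.4 degrees), centred on the stud within 12 mm, its long side along the box's x within 16 degrees, and the wing nut is turned past 1.05 rad and presses on the cover with more than 0.5 N (all of step 1 and all of step 2 and linear speed of lid below 0.02 m/s); the robot touches nothing.
It also fails if it takes over 58 s, if anything falls off the work surface, if the arm or the gripper's body presses on something with over 40 N, if the wrist force passes 120 N, or if a joint passes its speed limit or range.

ROBOT

A 7-joint arm with a two-finger parallel gripper is mounted at the origin on the work surface. World frame = base frame: x ahead of the robot, y to its left, z up, the work surface at z = 0. Lengths are in m, angles in rad, forces in N, time in s.
With the tool pointing down it reaches from about 0.425 to 0.875 m from the base axis. Payload 4.7 kg.
Tool frame: the origin (TCP) lies on the mounting face of the last link; the fingertips stand 182 mm ahead of it and the grasp point (between the pads) lies 164 mm ahead of it (ctrl.finger_overhang is the distance from the TCP to the fingertips, in m); z points along the fingers, y is the line along which they close (so a half turn about z gives the same grasp; the last joint's range is limited). The gripper opens to 87 mm and grips with 3 to 60 N. Pads are 19 mm wide; open, the fingers measure 117 mm over their backs; the gripper's body (75 mm by 190 mm) begins 51 mm behind the grasp point.
Start: joints at [-1.15, 0.321, -0.07, 1.45, 0.023, 1.371, -0.057], TCP at [0.257, 0.597, 0.405] pointing down, gripper open.
Joint ranges: [-2.86, 2.86], [-0.3, 2.09], [-1.38, 1.24], [0.06, 2.45], [-1.56, 4.7], [0.09, 2.05], [-2.69, 2.69]. Speed limits (rad/s): [2.57, 2.57, 3.14, 3.14, 3.14, 3.14, 3.14].

INTERFACE

Orientations are given as a rotation vector (axis times angle).
In Python, from bench import ctrl gives the robot as it stands.
- The arm moves only by the shell command python3 -m jog 'ROWS' [FORCE]. ROWS is a JSON object of lists of equal length, an entry for each row: "translation": the shift along the tool's x, y, z as a fraction of full scale, a list of three; "yaw": the turn about the tool's z as a fraction of full scale; "jaw": the closure, from 0 (fully open) to 1 (shut). In form: {"translation": [[dx, dy, dz], ...], "yaw": [yaw, ...], "jaw": [jaw, ...]}. A call has 1 to 8 rows; each row is the pose to reach, as a shift and turn from the pose commanded when the call began, along the tool's axes at that moment, turning the shorter way round; what a row does not reach only later rows make up. Full scale, the value 1, is 0.2 m for a shift and 180 degrees for a turn. A row lasts 1/8 s, in which the tool goes at most 62.5 mm and 10.7 degrees, less where a joint would pass 70% of its speed; a pose out of reach is approached as far as the arm can. A call with a number of a shift or a turn outside -1 to 1 is refused whole. A call with a gripper value outside its range is refused whole. The fingers move at their own pace and stop on an object; FORCE is the grip in N (left out, the last holds). Time passes only in rows, so rows that repeat a pose let the fingers close. It gives the time, the measured TCP pose, the force, the opening and the grip force at its end, in the units of the state.
- ctrl.get_state(): the state, without advancing time (a new reading comes with each control period).
- ctrl.get_image(name): name is "side" or "top"; returns a dict with "pixels" (384x512x3 uint8, blue, green, red), "fx", "fy", "cx", "cy" (pixels), "R" (3x3) and "t" (3): a world point X has camera coordinates R X + t. Camera axes: x right, y down, z forward; pixel columns grow to the right and rows downward; lengths in m; the calibration is good to about 2 mm. A picture is of the moment at which its call begins. There is no depth.
- ctrl.close_job(): hands the job in; it is judged then, once.
Trained networks look in a picture, given as the dict that the camera call returned (one of the last four; its "shot" number tells which), for a name from the list of things; names that differ only in an ending like _2 or _b are one class to them, and where a whole thing is asked for, a point or a joint stands for the part that bears it (a point fixed in the world has none). Each returns a list of dicts, best first, with "p" (0 to 1); they miss things now and then, are a little off and sometimes report something else, mostly with a low value. They report only what shows in the picture. A call takes as long as a camera call. They do not tell look-alikes from the thing itself.
- ctrl.silhouettes(label, picture): "region" (384x512 bool, what is visible of it) and "at" ([column, row] in pixels, amid what is visible of it).
The state is a dict: "time": time; "joint_positions": joint angles; "qd": joint speeds; "joint_torque": joint torques, N m; "position": TCP position; "tool_rot": TCP orientation; "ft_force": force on the tool from outside, world axes, zero at the start; "torque": the same for the moment, N m; "grip_width": opening from 0.0 (shut) to 1.0 (fully open); "grip_force": force on a finger pad.
Only numpy, scipy, OpenCV 4.12 (cv2) and the standard library are available. Lean on these libraries where they do the work, as an engineer would, in place of code of your own. Each camera call takes 0.05 s, during which the arm holds its last target. There are 200 camera calls.

## Working session

There is one attempt and no reset: what is moved stays moved. The work goes in short steps, Python scripts to look and compute and a shell command to move; the robot and the scene stay as the last step left them, time stands still between calls to the robot, and variables do not carry over. Pictures are saved under pics/ and viewed, at most 10 in all, crops included, and the job is handed in when it is done.

```bash
ls; mkdir -p pics
python3 - <<'E'
from bench import ctrl
import cv2,numpy as np,pickle
s=ctrl.get_state();print({k:np.round(v,3) for k,v in s.items()})
ims={}
for n in("top","side"):
    im=ctrl.get_image(n);ims[n]=im
    print(n,im["fx"],im["cx"],im["cy"],np.round(im["R"],3).tolist(),np.round(im["t"],3))
    for l in("lid","filter_box","wing_nut"):
        for r in ctrl.silhouettes(l,im):
            print(l,round(r["p"],2),np.round(r["at"]),r["region"].sum())
cv2.imwrite("pics/a.png",np.hstack([ims["top"]["pixels"],ims["side"]["pixels"]])[:, :] if 0 else cv2.resize(np.hstack([ims["top"]["pixels"],ims["side"]["pixels"]]),(800,300)))
cv2.imwrite("pics/top.png",cv2.resize(ims["top"]["pixels"],(800,600)))
pickle.dump(ims,open("ims.pkl","wb"))
E
```

```text
pics
{'time': np.float64(0.0), 'joint_positions': array([-1.15 ,  0.322, -0.07 ,  1.452,  0.023,  1.371, -0.057]), 'qd': array([-0.   , -0.001,  0.001, -0.001,  0.001, -0.002, -0.001]), 'joint_torque': array([-0.0000e+00, -4.9129e+01, -4.0400e-01, -3.1252e+01, -6.4000e-02,
        4.4000e-02,  0.0000e+00]), 'position': array([0.257, 0.597, 0.404]), 'tool_rot': array([-6.340e-01, -3.077e+00,  3.000e-03]), 'ft_force': array([-0.31 , -0.072, -0.134]), 'torque': array([ 0.076,  0.031, -0.011]), 'grip_force': np.float64(0.0), 'grip_width': np.float64(1.002)}
top 417.26380877147903 246.99722902905395 201.56443190893486 [[-0.0, -1.0, 0.018], [-0.999, -0.0, -0.043], [0.043, -0.018, -0.999]] [-0.059  0.47   1.001]
lid 0.91 [309. 152.] 963
lid 0.74 [378. 134.] 1101
lid 0.55 [201. 164.] 119
filter_box 0.83 [199. 171.] 3807
filter_box 0.75 [135. 253.] 2085
wing_nut 0.44 [132. 252.] 51
side 348.2810646106885 256.7587024618764 190.59588346665328 [[0.959, -0.284, -0.004], [-0.2, -0.666, -0.718], [0.201, 0.69, -0.696]] [-0.478  0.131  0.933]
lid 0.91 [316. 257.] 873
lid 0.81 [353. 305.] 1235
filter_box 0.84 [197. 165.] 1014
filter_box 0.67 [208. 225.] 1596
filter_box 0.56 [265. 181.] 2447
wing_nut 0.48 [260. 160.] 76
wing_nut 0.38 [192. 152.] 45
```

View pics/top.png

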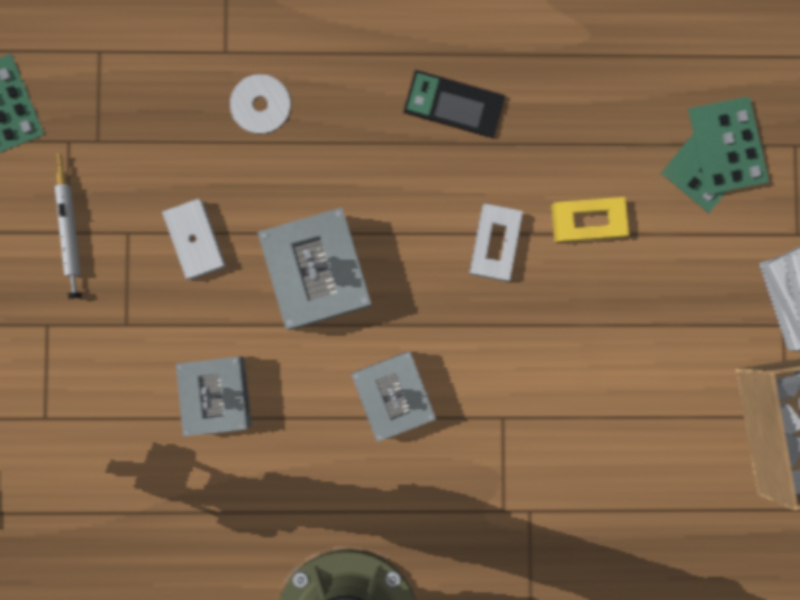

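View pics/a.png

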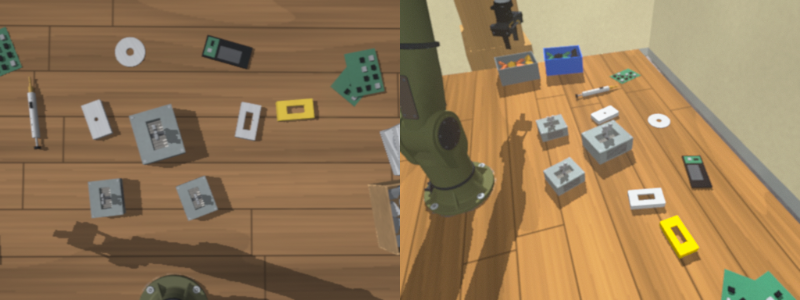

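The top view shows three grey boxes at 512-px positions (199,171), (135,253) and (252,253). The first is clearly the largest, about 58x67 px, which fits 130x150 mm at that depth. There are two aluminium covers: slotted at (317,155), and round-holed at (123,153). The yellow slotted one at (378,140) is the decoy. Next I fit the poses and confirm them in a crop.

```bash
cat > h.py <<'E'
import numpy as np,cv2
from scipy.optimize import minimize
def proj(im,X):
    c=np.asarray(X)@np.asarray(im["R"]).T+im["t"]
    return np.c_[im["fx"]*c[:,0]/c[:,2]+im["cx"],im["fy"]*c[:,1]/c[:,2]+im["cy"]]
def ray(im,uv,z):
    R=np.asarray(im["R"]);o=-R.T@im["t"];d=R.T@[(uv[0]-im["cx"])/im["fx"],(uv[1]-im["cy"])/im["fy"],1]
    return o+d*(z-o[2])/d[2]
def box(p,L,W,z0,z1):
    c,s=np.cos(p[2]),np.sin(p[2])
    return np.array([[p[0]+c*a*L/2-s*b*W/2,p[1]+s*a*L/2+c*b*W/2,z] for z in(z0,z1) for a in(-1,1) for b in(-1,1)])
def iou(im,X,reg):
    m=np.zeros((384*4,512*4),np.uint8)
    cv2.fillConvexPoly(m,cv2.convexHull(((proj(im,X)+.5)*4).astype(np.float32)).astype(np.int32),1)
    m=cv2.resize(m.astype(np.float32),(512,384),interpolation=cv2.INTER_AREA)
    r=reg.astype(np.float32);return np.minimum(m,r).sum()/np.maximum(m,r).sum()
def fill(reg):
    m=np.zeros(reg.shape,np.uint8);cs,_=cv2.findContours(reg.astype(np.uint8),cv2.RETR_EXTERNAL,cv2.CHAIN_APPROX_NONE)
    cv2.drawContours(m,[max(cs,key=cv2.contourArea)],-1,1,-1);return m>0
def fit(pairs,x0,L,W,z0,z1):
    f=lambda p:-sum(iou(i,box(p,L,W,z0,z1),r) for i,r in pairs)
    best=None
    for a in np.arange(0,np.pi,np.pi/8):
        q=np.r_[x0[:2],a]
        r=minimize(f,q,method="Nelder-Mead",options=dict(initial_simplex=q+np.array([[0,0,0],[.01,0,0],[0,.01,0],[0,0,.2]]),xatol=1e-4,fatol=1e-4))
        if best is None or r.fun<best.fun:best=r
    return best.x,-best.fun/len(pairs)
def find(ctrl,im,lab,X):
    uv=proj(im,[X])[0];rs=[r for r in ctrl.silhouettes(lab,im)]
    rs=[r for r in rs if np.hypot(*(np.array(r["at"])-uv))<25]
    return fill(max(rs,key=lambda r:r["region"].sum())["region"]) if rs else None
E
python3 - <<'E'
from bench import ctrl
from h import *
ims={n:ctrl.get_image(n) for n in("top","side")}
t=ims["top"];out=t["pixels"].copy();so=ims["side"]["pixels"].copy()
for lab,uv,z,dim in(("lid",(317,155),.02,(.11,.06,0,.02)),("filter_box",(201,172),.06,(.15,.13,0,.06))):
    X=ray(t,uv,z)
    regs={n:find(ctrl,ims[n],lab,X) for n in ims}
    print(lab,X,{n:None if r is None else r.sum() for n,r in regs.items()})
    for sel in(("top",),("side",),("top","side")):
        ps=[(ims[n],regs[n]) for n in sel if regs[n] is not None]
        if ps:
            p,s=fit(ps,X,*dim);print(sel,np.round(p,4),np.degrees(p[2]).round(1),round(s,3))
    for o,im in((out,t),(so,ims["side"])):
        q=proj(im,box(p,*dim))
        for u in q: cv2.circle(o,tuple(np.round(u).astype(int)),1,(0,0,255),-1)
a=cv2.resize(out[110:230,100:420],(800,300),interpolation=cv2.INTER_CUBIC)
b=cv2.resize(so[140:300,200:400],(375,300));b=cv2.copyMakeBorder(b,0,0,0,425,0)
cv2.imwrite("pics/c.png",np.vstack([a,b]))
E
```

```text
lid [ 0.58271708 -0.22830531  0.02      ] {'top': np.int64(1223), 'side': np.int64(1100)}
('top',) [ 0.5848 -0.2283  2.9602] 169.6 0.961
('side',) [ 0.5832 -0.2296 -0.1949] -11.2 0.967
('top', 'side') [ 0.5841 -0.2289 -0.1919] -11.0 0.957
filter_box [0.53637858 0.0481056  0.06      ] {'top': np.int64(3636), 'side': np.int64(2418)}
('top',) [0.5388 0.0504 0.2779] 15.9 0.966
('side',) [0.5369 0.0488 0.3066] 17.6 0.979
('top', 'side') [0.5375 0.0499 0.2853] 16.3 0.968
```

View pics/c.png

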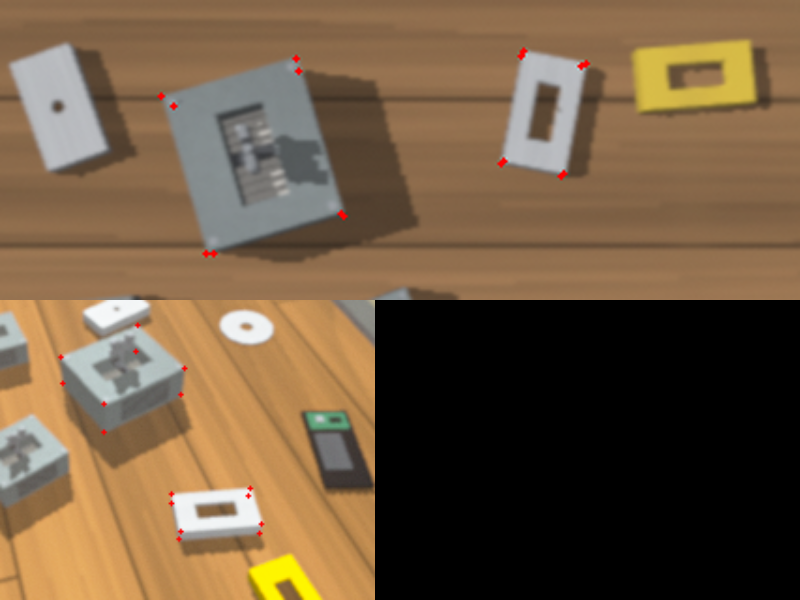

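The crop confirms it: the aluminium cover with the long slot is at (317,155), the box at (201,172) is the 150x130 one, and the model corners line up in both views. I move toward the lid.

```bash
cat > go.py <<'E'
# usage: go.py x y z ydeg  -> tool-frame deltas to TCP target, tool y axis at world angle ydeg (mod 180)
import sys,numpy as np
from bench import ctrl
from scipy.spatial.transform import Rotation as Ro
s=ctrl.get_state();x,y,z,a=map(float,sys.argv[1:5])
R=Ro.from_rotvec(s["tool_rot"]).as_matrix()
d=R.T@(np.array([x,y,z])-s["position"])
cur=np.degrees(np.arctan2(R[1,1],R[0,1]));w=(a-cur+90)%180-90
print("t",round(float(s["time"]),2),"pos",np.round(s["position"],4),"ydir",cur.round(1),"tilt",np.degrees(np.arccos(-R[2,2])).round(2),"q",np.round(s["joint_positions"],2),"F",np.round(s["ft_force"],1),"w",round(float(s["grip_width"])*87,1))
print("delta m",np.round(d,4),"rows",np.round(d/.2,3),"yaw",round(-w/180,4),"deg",round(-w,1))
E
R='-0.78,-0.78,0'
python3 -m jog '{"translation":[[-0.78,-0.78,0],[-0.78,-0.78,0],[-0.78,-0.78,0],[-0.78,-0.78,0]],"yaw":[0,0,0,0],"jaw":[0,0,0,0]}'
python3 -m jog '{"translation":[[-0.78,-0.78,0],[-0.78,-0.78,0],[-0.78,-0.78,0],[-0.78,-0.78,0]],"yaw":[0,0,0,0],"jaw":[0,0,0,0]}'
python3 -m jog '{"translation":[[-0.78,-0.78,0],[-0.78,-0.78,0],[-0.78,-0.78,0],[-0.78,-0.78,0]],"yaw":[0,0,0,0],"jaw":[0,0,0,0]}'
python3 go.py 0.5841 -0.2289 0.26 79
```

```text
time: 1.2
position: [0.3405, 0.3885, 0.4052]
tool_rot: [0.641, 3.075, 0.0]
ft_force: [0.2, 0.8, 0.3]
grip_width: 1.001
grip_force: 0.0
time: 1.7
position: [0.4213, 0.1833, 0.4052]
tool_rot: [0.641, 3.074, 0.001]
ft_force: [0.0, 0.7, 1.3]
grip_width: 0.999
grip_force: 0.0
time: 2.2
position: [0.5023, -0.0219, 0.4053]
tool_rot: [0.641, 3.074, -0.0]
ft_force: [0.7, 1.0, -0.1]
grip_width: 1.001
grip_force: 0.0
t 2.2 pos [ 0.5023 -0.0219  0.4053] ydir 66.4 tilt 0.08 q [-0.53 -0.01  0.52  1.83  0.    1.32  1.15] F [ 0.7  1.  -0.1] w 87.1
delta m [-0.1575 -0.1571  0.1455] rows [-0.788 -0.785  0.728] yaw -0.0698 deg -12.6
```

```bash
python3 -m jog '{"translation":[[-0.788,-0.785,0.728],[-0.788,-0.785,0.728],[-0.788,-0.785,0.728],[-0.788,-0.785,0.728],[-0.788,-0.785,0.728],[-0.788,-0.785,0.728]],"yaw":[-0.07,-0.07,-0.07,-0.07,-0.07,-0.07],"jaw":[0,0,0,0,0,0]}' 30
python3 - <<'E'
from bench import ctrl
from h import *
im=ctrl.get_image("side");tp=ctrl.get_image("top")
cv2.imwrite("pics/d.png",cv2.resize(np.hstack([im["pixels"][150:350,220:440],tp["pixels"][80:280,230:450]]),(800,364)))
E
python3 go.py 0.5841 -0.2289 0.185 79
```

```text
time: 2.95
position: [0.5838, -0.2263, 0.2577]
tool_rot: [-0.298, -3.125, 0.002]
ft_force: [0.6, 1.0, 0.3]
grip_width: 1.005
grip_force: 0.0
t 3.05 pos [ 0.5846 -0.2238  0.2595] ydir 79.3 tilt 0.05 q [-0.19  0.43  0.64  1.7  -0.29  1.1   1.92] F [ 1.1 -0.1 -1.2] w 87.2
delta m [-0.0004 -0.0052  0.0745] rows [-0.002 -0.026  0.372] yaw 0.0018 deg 0.3
```

View pics/d.png

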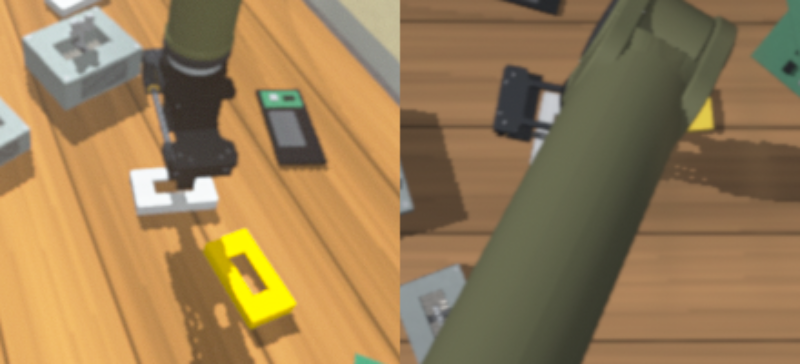

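The gripper stands above the slotted cover (crop about (175,190)), and the fingers straddle its width. Descending and gripping next.

```bash
python3 -m jog '{"translation":[[0,-0.026,0.2],[0,-0.026,0.2],[0,-0.026,0.3],[0,-0.026,0.372],[0,-0.026,0.372]],"yaw":[0,0,0,0,0],"jaw":[0,0,0,0,0]}' 30
python3 go.py 0.5841 -0.2289 0.185 79
```

```text
time: 3.68
position: [0.5834, -0.2291, 0.1839]
tool_rot: [-0.292, -3.127, -0.001]
ft_force: [-0.3, -0.0, 1.3]
grip_width: 1.002
grip_force: 0.0
t 3.67 pos [ 0.5834 -0.2291  0.1839] ydir 79.3 tilt 0.07 q [-0.14  0.53  0.6   1.75 -0.35  0.98  1.98] F [-0.3 -0.   1.3] w 87.2
delta m [-0.0006  0.0003 -0.0011] rows [-0.003  0.002 -0.005] yaw 0.0018 deg 0.3
```

```bash
python3 -m jog '{"translation":[[0,0,0],[0,0,0],[0,0,0],[0,0,0],[0,0,0],[0,0,0],[0,0,0],[0,0,0]],"yaw":[0,0,0,0,0,0,0,0],"jaw":[0.6,0.6,0.6,0.6,0.6,0.6,0.6,0.6]}' 35
python3 go.py 0.5375 0.0499 0.33 106.3
```

```text
time: 4.68
position: [0.5836, -0.2298, 0.1851]
tool_rot: [0.293, 3.127, -0.0]
ft_force: [-0.2, -0.2, 2.9]
grip_width: 0.687
grip_force: 35.0
t 4.67 pos [ 0.5836 -0.2298  0.1851] ydir 79.3 tilt 0.03 q [-0.14  0.53  0.6   1.75 -0.35  0.98  1.98] F [-0.2 -0.2  2.9] w 59.7
delta m [ 0.0972  0.2663 -0.145 ] rows [ 0.486  1.331 -0.725] yaw -0.1501 deg -27.0
```

Gripped (59.7 mm). Lift, then carry over the box in two calls.

```bash
python3 -m jog '{"translation":[[0,0,-0.15],[0,0,-0.3],[0,0,-0.5],[0,0,-0.725],[0.1,0.25,-0.725],[0.2,0.5,-0.725],[0.25,0.7,-0.725],[0.25,0.7,-0.725]],"yaw":[0,0,0,0,0,0,0,0],"jaw":[0.6,0.6,0.6,0.6,0.6,0.6,0.6,0.6]}'
python3 go.py 0.5375 0.0499 0.33 106.3
```

```text
time: 5.68
position: [0.5603, -0.0778, 0.3289]
tool_rot: [-0.281, -3.127, -0.004]
ft_force: [0.2, -0.4, -1.0]
grip_width: 0.69
grip_force: 35.0
t 5.67 pos [ 0.5603 -0.0778  0.3289] ydir 79.7 tilt 0.19 q [-0.46  0.22  0.62  1.78 -0.14  1.19  1.6 ] F [ 0.2 -0.4 -1. ] w 60.0
delta m [ 0.0452  0.1216 -0.0007] rows [ 0.226  0.608 -0.003] yaw -0.1476 deg -26.6
```

```bash
python3 -m jog '{"translation":[[0.08,0.2,0],[0.16,0.4,0],[0.226,0.608,0],[0.226,0.608,0],[0.226,0.608,0],[0.226,0.608,0],[0.226,0.608,0]],"yaw":[-0.05,-0.1,-0.149,-0.149,-0.149,-0.149,-0.149],"jaw":[0.6,0.6,0.6,0.6,0.6,0.6,0.6]}'
python3 - <<'E'
from bench import ctrl
from h import *
ims={n:ctrl.get_image(n) for n in("side","top")}
for n,im in ims.items():
  print(n,[(l,np.round(r["at"]),r["region"].sum(),round(r["p"],2)) for l in("lid","wing_nut") for r in ctrl.silhouettes(l,im)])
a=ims["side"]["pixels"][60:240,170:350];b=ims["top"]["pixels"][80:260,110:290]
cv2.imwrite("pics/e.png",cv2.resize(np.hstack([a,b]),(800,400),interpolation=cv2.INTER_CUBIC))
E
python3 go.py 0.5375 0.0499 0.33 106.3
```

```text
time: 6.55
position: [0.5387, 0.0437, 0.3297]
tool_rot: [0.436, -3.111, 0.0]
ft_force: [-0.2, 0.1, -1.2]
grip_width: 0.686
grip_force: 35.0
side [('lid', array([352., 301.]), np.int64(1290), 0.88), ('lid', array([259., 151.]), np.int64(491), 0.84), ('wing_nut', array([206., 211.]), np.int64(96), 0.57), ('wing_nut', array([192., 155.]), np.int64(39), 0.43)]
top [('lid', array([209., 181.]), np.int64(162), 0.71), ('lid', array([376., 143.]), np.int64(993), 0.65)]
t 6.85 pos [0.5386 0.0449 0.3298] ydir 106.1 tilt 0.0 q [-0.59  0.14  0.5   1.84 -0.07  1.18  1.79] F [ 0.5  1.1 -1.4] w 59.5
delta m [-0.0003  0.0051 -0.0002] rows [-0.002  0.025 -0.001] yaw -0.0011 deg -0.2
```

View pics/e.png

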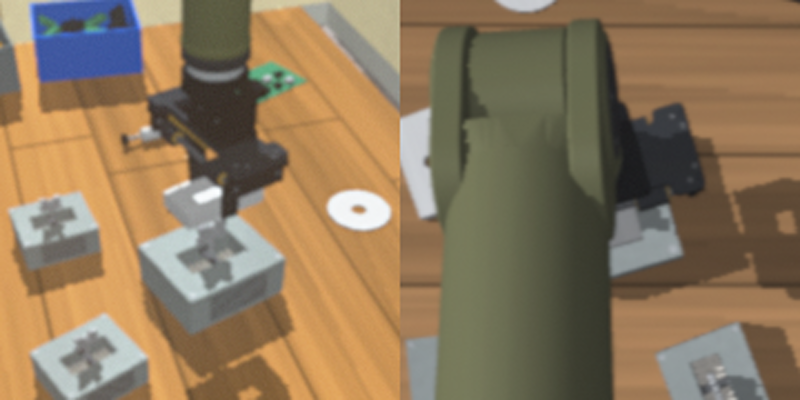

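The cover hangs level and parallel over the box, with the nut just below it (side crop about (205,235)). I correct the 5 mm and cross-check the stud position from the first pictures.

```bash
python3 -m jog '{"translation":[[0,0.025,0.06],[0,0.025,0.1],[0,0.025,0.1]],"yaw":[0,0,0],"jaw":[0.6,0.6,0.6]}'
python3 - <<'E'
import pickle
from bench import ctrl
from h import *
ims=pickle.load(open("ims.pkl","rb"))
print("nut side z.095",ray(ims["side"],(260,160),.095))
im=ctrl.get_image("side")
# predicted lid silhouette vs detection
s=ctrl.get_state();p=s["position"];z=p[2]-.185
r=find(ctrl,im,"lid",[p[0],p[1],z+.01])
o=im["pixels"].copy()
for dx,col in((0,(0,0,255)),):
    c=[p[0],p[1],np.radians(16.1)]
    for u in proj(im,box(c,.11,.06,z,z+.02)): cv2.circle(o,tuple(np.round(u).astype(int)),1,col,-1)
# predicted nut outline from box fit
for u in proj(im,box([.5375,.0499,np.radians(16.3)],.044,.01,.0836,.1116)): cv2.circle(o,tuple(np.round(u).astype(int)),1,(0,255,0),-1)
cv2.imwrite("pics/f.png",cv2.resize(o[110:230,190:350],(800,600),interpolation=cv2.INTER_CUBIC))
E
python3 go.py 0.5375 0.0499 0.245 106.3
```

```text
time: 7.22
position: [0.5367, 0.05, 0.3085]
tool_rot: [0.44, -3.108, 0.001]
ft_force: [0.0, -0.4, -1.2]
grip_width: 0.687
grip_force: 35.0
nut side z.095 [0.52950541 0.069363   0.095     ]
t 7.33 pos [0.5372 0.0498 0.3096] ydir 106.1 tilt 0.02 q [-0.59  0.16  0.49  1.86 -0.08  1.14  1.78] F [-0.2 -0.3 -1.6] w 59.8
delta m [-0.0004  0.      0.0646] rows [-0.002  0.     0.323] yaw -0.0011 deg -0.2
```

View pics/f.png

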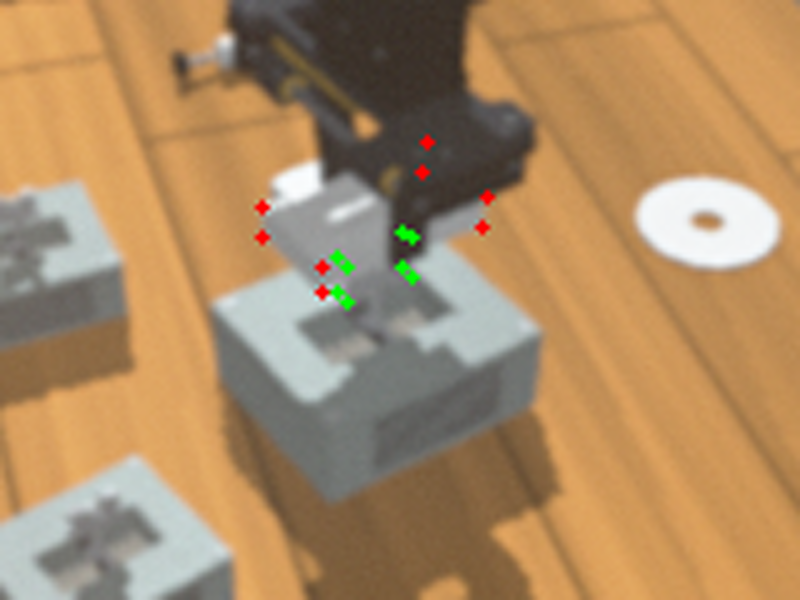

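The predicted lid corners (red) fall on the held cover's visible ends ((265,220), (322,280) and (483,215)). The nut prediction (green) fits the nut at (370,290). Lowering.

```bash
python3 -m jog '{"translation":[[0,0,0.05],[0,0,0.1],[0,0,0.15],[0,0,0.2],[0,0,0.24],[0,0,0.27],[0,0,0.3],[0,0,0.3]],"yaw":[0,0,0,0,0,0,0,0],"jaw":[0.6,0.6,0.6,0.6,0.6,0.6,0.6,0.6]}'
python3 go.py 0.5375 0.0499 0.245 106.3
```

```text
time: 8.32
position: [0.537, 0.0498, 0.2494]
tool_rot: [0.44, -3.11, 0.0]
ft_force: [0.7, -0.4, -1.0]
grip_width: 0.686
grip_force: 35.0
t 8.32 pos [0.537  0.0498 0.2494] ydir 106.1 tilt 0.04 q [-0.57  0.23  0.48  1.92 -0.13  1.02  1.82] F [ 0.7 -0.4 -1. ] w 59.7
delta m [-0.0005 -0.0001  0.0044] rows [-0.002 -0.     0.022] yaw -0.0011 deg -0.2
```

No contact so far. Final millimetres, then release.

```bash
python3 -m jog '{"translation":[[0,0,0.008],[0,0,0.015],[0,0,0.02],[0,0,0.023],[0,0,0.023]],"yaw":[0,0,0,0,0],"jaw":[0.6,0.6,0.6,0.6,0.6]}'
python3 go.py 0.5375 0.0499 0.245 106.3
```

```text
time: 8.95
position: [0.5372, 0.0499, 0.2451]
tool_rot: [-0.44, 3.111, 0.0]
ft_force: [0.6, -0.7, -1.0]
grip_width: 0.688
grip_force: 35.0
t 8.95 pos [0.5372 0.0499 0.2451] ydir 106.1 tilt 0.0 q [-0.57  0.24  0.48  1.92 -0.13  1.01  1.82] F [ 0.6 -0.7 -1. ] w 59.8
delta m [-0.0003 -0.      0.0001] rows [-0.002 -0.     0.001] yaw -0.0011 deg -0.2
```

```bash
python3 -m jog '{"translation":[[0,0,0.004],[0,0,0.006],[0,0,0.006],[0,0,0.006]],"yaw":[0,0,0,0],"jaw":[0.6,0.6,0.6,0.6]}'
python3 -m jog '{"translation":[[0,0,0],[0,0,0],[0,0,0],[0,0,0],[0,0,0],[0,0,0],[0,0,-0.3],[0,0,-0.6]],"yaw":[0,0,0,0,0,0,0,0],"jaw":[0.3,0,0,0,0,0,0,0]}'
python3 -m jog '{"translation":[[-0.5,0,-0.4],[-0.9,0,-0.4],[-0.9,0,-0.4],[-0.9,0,-0.4],[-0.9,0,-0.4]],"yaw":[0,0,0,0,0],"jaw":[0,0,0,0,0]}'
python3 - <<'E'
from bench import ctrl
from h import *
ims={n:ctrl.get_image(n) for n in("side","top")}
a=ims["side"]["pixels"][120:240,190:350];b=ims["top"]["pixels"][110:230,120:280]
for n,im in ims.items():
  print(n,[(l,np.round(r["at"]),r["region"].sum(),round(r["p"],2)) for l in("lid","wing_nut") for r in ctrl.silhouettes(l,im)])
  r=find(ctrl,im,"lid",[.5375,.0499,.08])
  if r is not None: print(n,fit([(im,r)],[.5375,.0499],.11,.06,.06,.08))
cv2.imwrite("pics/g.png",cv2.resize(np.hstack([a,b]),(800,300),interpolation=cv2.INTER_CUBIC))
E
python3 go.py 0.5375 0.0499 0.271 106.3
```

```text
time: 9.45
position: [0.5373, 0.0498, 0.245]
tool_rot: [-0.44, 3.11, 0.001]
ft_force: [-3.5, -0.1, 6.9]
grip_width: 0.686
grip_force: 35.0
time: 10.45
position: [0.5368, 0.0498, 0.3649]
tool_rot: [0.44, -3.109, 0.001]
ft_force: [0.8, 0.3, 0.3]
grip_width: 1.002
grip_force: 0.0
time: 11.08
position: [0.7109, 0.1002, 0.4429]
tool_rot: [0.441, -3.109, 0.002]
ft_force: [-0.9, -0.6, 0.1]
grip_width: 0.999
grip_force: 0.0
side [('lid', array([263., 172.]), np.int64(546), 0.88), ('lid', array([354., 308.]), np.int64(1231), 0.83), ('wing_nut', array([207., 214.]), np.int64(80), 0.62), ('wing_nut', array([258., 163.]), np.int64(102), 0.52)]
side (array([0.53698806, 0.05161014, 3.4128444 ]), np.float64(0.7376020550727844))
top [('lid', array([376., 145.]), np.int64(1018), 0.95), ('lid', array([204., 170.]), np.int64(1005), 0.68)]
top (array([0.53790008, 0.05221979, 0.26434146]), np.float64(0.9450621604919434))
t 11.47 pos [0.7096 0.0996 0.4446] ydir 106.1 tilt 0.05 q [-0.51  0.48  0.5   1.21 -0.23  1.5   1.82] F [0.2 0.5 0.3] w 87.3
delta m [ 1.792e-01 -1.000e-04  1.734e-01] rows [ 0.896 -0.001  0.867] yaw -0.0011 deg -0.2
```

View pics/g.png

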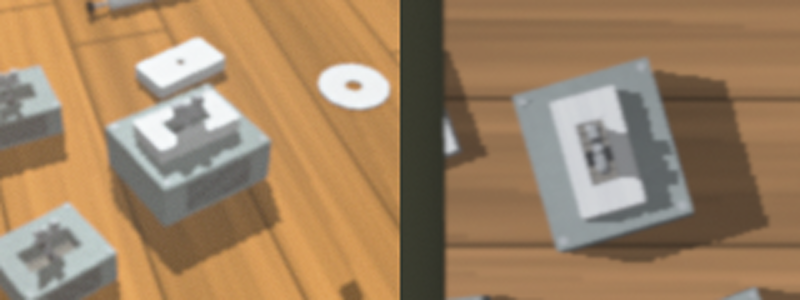

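The slotted cover lies flat on the box, with nut and stud through the slot. The top fit gives a centre within 2-3 mm and about 1 degree of the box. Now above the nut and down.

```bash
python3 -m jog '{"translation":[[0.3,0,0.1],[0.6,0,0.3],[0.896,0,0.5],[0.896,0,0.6],[0.896,0,0.6],[0.896,0,0.6]],"yaw":[0,0,0,0,0,0],"jaw":[0,0,0,0,0,0]}' 30
python3 go.py 0.5375 0.0499 0.270 106.1
```

```text
time: 12.22
position: [0.5392, 0.0505, 0.3257]
tool_rot: [-0.44, 3.107, 0.0]
ft_force: [-0.7, 0.4, 0.1]
grip_width: 0.997
grip_force: 0.0
t 12.22 pos [0.5392 0.0505 0.3257] ydir 106.1 tilt 0.19 q [-0.62  0.15  0.52  1.84 -0.08  1.17  1.78] F [-0.7  0.4  0.1] w 86.8
delta m [ 0.0019 -0.0001  0.0557] rows [ 0.01  -0.     0.279] yaw 0.0002 deg 0.0
```

```bash
python3 -m jog '{"translation":[[0.01,0,0.1],[0.01,0,0.2],[0.01,0,0.26],[0.01,0,0.279],[0.01,0,0.279],[0.01,0,0.279]],"yaw":[0,0,0,0,0,0],"jaw":[0,0,0,0,0,0.3]}' 30
python3 go.py 0.5375 0.0499 0.270 106.1
```

```text
time: 12.98
position: [0.5365, 0.0496, 0.2689]
tool_rot: [-0.44, 3.109, 0.0]
ft_force: [0.1, 0.6, -0.3]
grip_width: 0.948
grip_force: 0.0
t 12.97 pos [0.5365 0.0496 0.2689] ydir 106.1 tilt 0.08 q [-0.61  0.21  0.52  1.91 -0.12  1.05  1.81] F [ 0.1  0.6 -0.3] w 82.5
delta m [-0.0011  0.     -0.001 ] rows [-0.005  0.    -0.005] yaw 0.0001 deg 0.0
```

```bash
python3 -m jog '{"translation":[[-0.005,0,-0.005],[-0.005,0,-0.005],[-0.005,0,-0.005],[-0.005,0,-0.005],[-0.005,0,-0.005],[-0.005,0,-0.005],[-0.005,0,-0.005],[-0.005,0,-0.005]],"yaw":[0,0,0,0,0,0,0,0],"jaw":[1,1,1,1,1,1,1,1]}' 15
python3 -m jog '{"translation":[[0,0,0],[0,0,0],[0,0,0],[0,0,0]],"yaw":[0,0,0,0],"jaw":[1,1,1,1]}'
python3 go.py 0.5375 0.0499 0.270 106.1; python3 -c "
from bench import ctrl;print(ctrl.get_state()['torque'])"
```

```text
time: 13.98
position: [0.5374, 0.048, 0.2692]
tool_rot: [-0.438, 3.11, -0.005]
ft_force: [1.3, -4.8, -1.4]
grip_width: 0.111
grip_force: 15.0
time: 14.48
position: [0.5374, 0.0479, 0.2692]
tool_rot: [-0.438, 3.11, -0.004]
ft_force: [1.1, -4.8, -1.5]
grip_width: 0.115
grip_force: 15.0
t 14.47 pos [0.5374 0.0479 0.2692] ydir 106.0 tilt 0.16 q [-0.61  0.21  0.52  1.9  -0.12  1.06  1.81] F [ 1.1 -4.8 -1.5] w 10.0
delta m [-0.0006  0.0019 -0.0008] rows [-0.003  0.009 -0.004] yaw -0.0005 deg -0.1
[-1.03321913 -0.40236266 -0.05019345]
```

The nut is held (10 mm). I remove the 2 mm offset, then turn clockwise while following the thread down.

```bash
python3 -m jog '{"translation":[[0,-0.012,0],[0,-0.012,0.003],[0,-0.012,0.005],[0,-0.012,0.008],[0,-0.012,0.010],[0,-0.012,0.013],[0,-0.012,0.015],[0,-0.012,0.015]],"yaw":[0,0.05,0.1,0.15,0.2,0.25,0.3,0.3],"jaw":[1,1,1,1,1,1,1,1]}' 30
python3 go.py 0.5375 0.0479 0.2658 27.3; python3 -c "
from bench import ctrl;print(ctrl.get_state()['torque'])"
```

```text
time: 15.48
position: [0.5378, 0.0482, 0.2664]
tool_rot: [1.017, 2.972, 0.002]
ft_force: [1.3, 0.5, 1.8]
grip_width: 0.112
grip_force: 30.0
t 15.47 pos [0.5378 0.0482 0.2664] ydir 52.2 tilt 0.06 q [-0.71  0.23  0.64  1.91 -0.16  1.05  0.91] F [1.3 0.5 1.8] w 9.7
delta m [ 0.     -0.0004  0.0006] rows [ 0.    -0.002  0.003] yaw 0.1385 deg 24.9
[ 0.0589345  -0.23490431 -0.11065085]
```

```bash
python3 -m jog '{"translation":[[0,0,0.002],[0,0,0.004],[0,0,0.005],[0,0,0.006],[0,0,0.006],[0,0,0.006]],"yaw":[0.04,0.08,0.11,0.138,0.138,0.138],"jaw":[1,1,1,1,1,1]}'
python3 go.py 0.5375 0.0479 0.2658 27.3; python3 -c "
from bench import ctrl;print(ctrl.get_state()['torque'])"
```

```text
time: 16.23
position: [0.538, 0.0484, 0.2655]
tool_rot: [1.629, 2.686, 0.003]
ft_force: [0.3, 2.3, 2.8]
grip_width: 0.114
grip_force: 30.0
t 16.23 pos [0.538  0.0484 0.2655] ydir 27.5 tilt 0.1 q [-0.76  0.24  0.7   1.91 -0.18  1.05  0.49] F [0.3 2.3 2.8] w 9.9
delta m [-0.0002 -0.0007 -0.0003] rows [-0.001 -0.003 -0.002] yaw 0.0012 deg 0.2
[ 0.53293668 -0.20510351  0.61286566]
```

The resisting moment rose to 0.6 N m at about 1.37 rad, so the nut is snug. Release, rise, look.

```bash
python3 -m jog '{"translation":[[0,0,0],[0,0,0],[0,0,0],[0,0,0],[0,0,0],[0,0,-0.2],[0,0,-0.5],[0,0,-0.8]],"yaw":[0,0,0,0,0,0,0,0],"jaw":[0.7,0.5,0.4,0.3,0.3,0.3,0.3,0.3]}'
python3 go.py 0.70 0.12 0.44 27.3
```

```text
time: 17.23
position: [0.5373, 0.0473, 0.4266]
tool_rot: [-1.635, -2.682, 0.0]
ft_force: [0.8, 1.1, 0.1]
grip_width: 0.696
grip_force: 0.0
t 17.23 pos [0.5373 0.0473 0.4266] ydir 27.3 tilt 0.02 q [-0.82  0.08  0.72  1.72 -0.05  1.37  0.39] F [0.8 1.1 0.1] w 60.5
delta m [-0.0099  0.1779 -0.0135] rows [-0.05   0.889 -0.067] yaw -0.0002 deg -0.0
```

```bash
python3 -m jog '{"translation":[[-0.05,0.3,0],[-0.05,0.6,0],[-0.05,0.889,-0.067],[-0.05,0.889,-0.067],[-0.05,0.889,-0.067],[-0.05,0.889,-0.067]],"yaw":[0,0,0,0,0,0],"jaw":[0.3,0.3,0.3,0.3,0.3,0.3]}'
python3 - <<'E'
from bench import ctrl
from h import *
ims={n:ctrl.get_image(n) for n in("side","top")}
a=ims["side"]["pixels"][130:220,200:320];b=ims["top"]["pixels"][125:215,140:260]
r=find(ctrl,ims["top"],"lid",[.5375,.0499,.08])
if r is not None: print(fit([(ims["top"],r)],[.5375,.0499],.11,.06,.06,.08))
o=[cv2.resize(c,(400,300),interpolation=cv2.INTER_CUBIC) for c in(a,b)]
cv2.imwrite("pics/i.png",np.hstack(o))
E
```

```text
time: 17.98
position: [0.6994, 0.1185, 0.4392]
tool_rot: [-1.638, -2.681, -0.001]
ft_force: [-0.8, 0.6, 0.2]
grip_width: 0.702
grip_force: 0.0
(array([0.53839955, 0.05275773, 3.41059212]), np.float64(0.9623719453811646))
```

View pics/i.png

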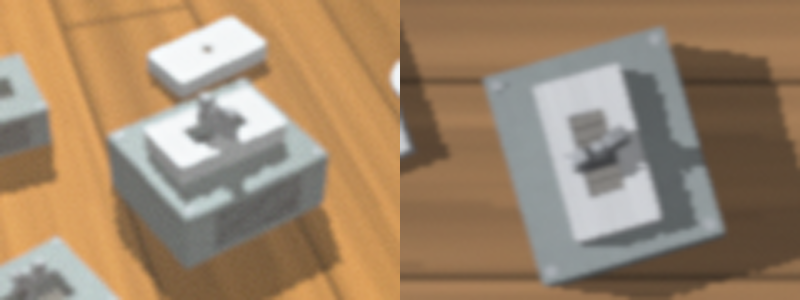

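The nut now lies across the slot (top crop (600,155)), with the wings about 80° from the lid's length. The lid is flat and centred, and the robot is clear.

```bash
python3 -c "
from bench import ctrl;print(ctrl.close_job())"
```

```text
the job is handed in; nothing more can be done
None
```

I set the slotted cover flat on the filter box, about 3 mm off the box's fitted centre. I then turned the wing nut clockwise to about 1.37 rad until it was snug, let go, and handed the job in at about 18 s; no verdict came back.

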